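# Right the toppled spice jar behind the canister

## Task

The spice jar with the green cap has toppled over behind the canister on the wooden tray. Lift the canister aside, stand the jar upright, cap up, on the small blue pad at the back of the tray, setting the glass down gently without dropping it, and then put the canister back on the large blue pad in front of it. Keep the canister upright all the time and leave the other things on the table where they are.

Things in the scene. Friction and masses are not known exactly. Their poses are not given: they have to be found in the camera images.
- tray: fixed wooden tray, 226 mm (its x) by 260 mm (its y), origin under its centre; floor 5 mm above the table, rim 12 mm high, 8 mm thick; low handles on its two y ends reach 24 mm out, 14 mm high. Its x axis points from the front row to the back row (within 0.3 rad of world +x), z up. The table beside its -y end is free to 270 mm from its middle
- front_pad (a point): centre of the large round blue pad (104 mm across, flush with the tray floor) in the front row, the canister's place; axes as the tray's
- rear_pad (a point): centre of the small round blue pad (70 mm across, flush with the tray floor) in the back row, the jar's place, 92 mm behind the front pad; axes as the tray's
- canister_center (a point): centre (half-way up) of the loose grey canister, 87 mm across, 120 mm high in all, 0.25 to 0.46 kg; z upwards. Its wooden lid is fixed on, flat top 43 mm above this point; a knob on it, 20 mm across, 18 mm high (up to 60 mm above this point), is where to lift it: the body is too wide to grip. At first it stands on the front pad, close to the jar
- jar_center (a point): centre of the loose glass jar with a GREEN cap, 45 mm across, 106 mm long, 0.11 kg; z runs along it from bottom to cap, the bottom is 53 mm from this point. At first it lies on its side over the rear pad, cap to the left (z within 0.65 rad of world +y); it can roll. Let go standing on its bottom edge with a lean under 0.25 rad, it rights itself
- salt_center (a point): centre (half-way up) of the loose glass salt shaker with grey top, 44 mm across, 90 mm high; a bystander, to be left alone
- honey_center (a point): centre (half-way up) of the loose honey jar with a white lid, 64 mm across, 97 mm high; a bystander, to be left alone
- mill_center (a point): centre (half-way up) of the loose dark wooden pepper mill, 58 mm across, 160 mm high; a bystander, to be left alone
- spice_center (a point): centre (half-way up) of the loose second spice jar, with a BLACK cap, 44 mm across, 105 mm high; a bystander, to be left alone
Not all that is in view belongs to the job. What is shaped like the part that bears canister_center but pink, red or turquoise is not meant.

How it is judged:
By the outcome, as a careful person would: the job done as asked, in the order asked, and still so for the second after the job is handed in, with the robot touching nothing.
It also fails if it takes over 61 s, if anything falls off the work surface, if the arm or the gripper's body presses on something with over 40 N, if the wrist force passes 120 N, or if a joint passes its speed limit or range.

## Robot

A 6-joint arm with a two-finger parallel gripper is mounted at the origin on a cart in front of the work surface, level with it; the furniture and walls round the work are solid. World frame = base frame: x ahead of the robot, y to its left, z up, the work surface at z = 0. Lengths are in m, angles in rad, forces in N, time in s.
With the tool pointing down it reaches from about 0.3 to 0.875 m from the base axis. Payload 6.4 kg.
Tool frame: the origin (TCP) lies midway between the tips of the shut fingers; the grasp point (between the pads) lies 19 mm behind it (grasp_offset is the distance from the TCP to the grasp point, in m); z points along the fingers, y is the line along which they close (so a half turn about z gives the same grasp; the last joint's range is limited). The gripper opens to 85 mm and grips with 20 to 120 N. Pads are 22 mm wide; open, the fingers measure 114 mm over their backs; the gripper's body (76 mm by 85 mm) begins 54 mm behind the grasp point. The pads swing forward as they close: fully open they stand 13 mm farther back than shut.
Start: joints at [-1.465, 0.181, 1.607, -0, 1.354, -0.206], TCP at [0.176, -0.547, 0.231] pointing down, gripper open.
Joint ranges: [-2.99, 2.99], [-0.89, 2.07], [0.3, 2.58], [-1.14, 4.28], [0, 2.63], [-3.12, 3.12]. Speed limits (rad/s): [2.57, 2.57, 3.01, 3.14, 3.14, 3.14].

## Interface

Orientations are given as a unit quaternion [w, x, y, z].
In Python, from bench import * gives the robot as it stands. The module is installed in compiled form; this text tells all that it offers.
- The arm moves only by the tool servo_tool, never from a script. Its argument "commands" is text: rows parted by semicolons, each of 7 numbers parted by spaces: the turn, a rotation vector about the tool's x, y, z in rad, then the shift along the tool's x, y, z in mm, then the opening, from 0 (shut) to 1 (fully open). In form: wx wy wz dx dy dz claw; .... A call has 1 to 5 rows; each row shifts and turns the commanded pose from where the row before left it, along the tool's axes as they then stand; what a row does not reach is not made up. A row lasts 1/8 s, in which the tool goes at most 62.5 mm and 10.7 degrees, less where a joint would pass 70% of its speed; a pose out of reach is approached as far as the arm can. A call with a gripper value outside its range is refused whole. The fingers move at their own pace and stop on an object; the grip force is fixed at half the most. Time passes only in rows, so rows that do not move let the fingers close. It gives the time, the measured TCP pose, the force, the opening and the grip force at its end, in the units of the state.
- get_obs(): the state, without advancing time (a new reading comes with each control period).
- camera(name): name is "scene" or "top"; returns the picture (420x560x3 uint8, blue, green, red); there is no depth.
- calibration(name): a dict with "fx", "fy", "cx", "cy" (pixels), "R" (3x3) and "t" (3): a world point X has camera coordinates R X + t. Camera axes: x right, y down, z forward; pixel columns grow to the right and rows downward; lengths in m; the calibration is good to about 2 mm. A picture is of the moment at which its call begins. calibration takes no time and is no camera call.
- hand_in(): hands the job in; it is judged then, once.
The state is a dict: "time_s": time; "q": joint angles; "dq": joint speeds; "joint_efforts": joint torques, N m; "eef_pos": TCP position; "eef_rot": TCP orientation; "wrist_force": force on the tool from outside, world axes, zero at the start; "torque": the same for the moment, N m; "opening": opening from 0.0 (shut) to 1.0 (fully open); "grasp_force": force on a finger pad.
Only numpy, scipy, OpenCV 4.12 (cv2) and the standard library are available. Lean on these libraries where they do the work, as an engineer would, in place of code of your own. Each camera call takes 0.05 s, during which the arm holds its last target. There are 200 camera calls.

## Working session

There is one attempt and no reset: what is moved stays moved. The work goes in short steps, Python scripts to look and compute and a tool call to move; the robot and the scene stay as the last step left them, time stands still between calls to the robot, and variables do not carry over. Pictures are saved under pics/ and viewed, at most 11 in all, crops included, and the job is handed in when it is done.

Besides the shell and the picture viewer there is one more tool, called as a command line: name --argument value ..., lists and objects as JSON in quotes. servo_tool: Moves the arm, as the interface text tells. Its arguments: {"type":"object","properties":{"commands":{"type":"string"}},"required":["commands"]}

```bash
mkdir -p pics; python3 - <<'E'
from bench import *
import cv2
for n in("scene","top"):
    cv2.imwrite(f"pics/{n}0.png",camera(n)); c=calibration(n); print(n,c)
o=get_obs();print(o["time_s"],o["eef_pos"],o["eef_rot"],o["opening"])
E
```

```text
scene {'fx': 482.0785473440509, 'fy': 482.0785473440509, 'cx': 277.983299922633, 'cy': 205.53646043059695, 'R': array([[-0.74404045, -0.66805365,  0.0103982 ],
       [-0.50282116,  0.54962983, -0.66714161],
       [ 0.43997123, -0.50160878, -0.74485834]]), 't': array([0.43672374, 0.31877305, 1.28024799])}
top {'fx': 396.31396998234715, 'fy': 396.31396998234715, 'cx': 275.50291041504306, 'cy': 209.276107888604, 'R': array([[-0.03117344, -0.99916961, -0.02623568],
       [-0.99452711,  0.03362598, -0.09891978],
       [ 0.09971984,  0.02300842, -0.9947495 ]]), 't': array([0.07244322, 0.57482155, 1.22743232])}
0.1 [ 0.17636206 -0.54675939  0.23046598] [-8.05743242e-04  9.87868105e-01  1.55293132e-01  3.93972627e-05] 0.9993887467018182
```

View pics/scene0.png

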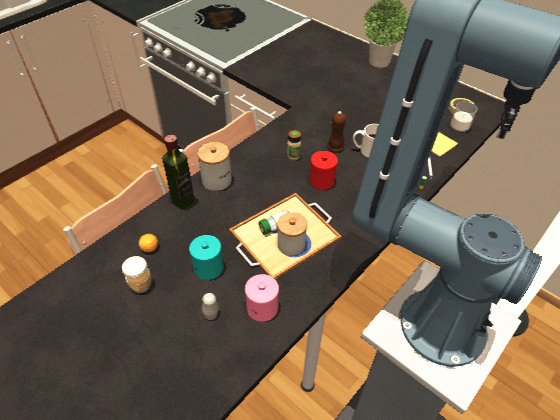

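View pics/top0.png

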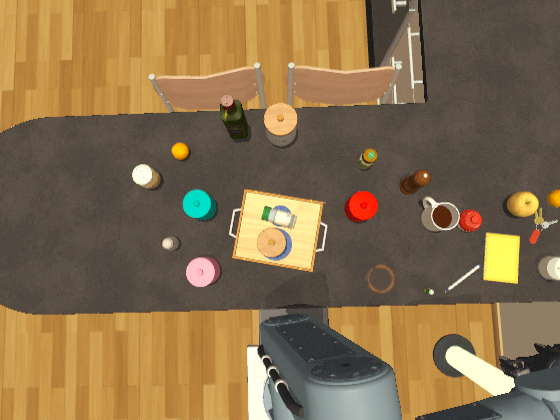

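The tray spans about (233–324, 190–271) in the top view. The canister knob is near (271,242), and the jar lies at about (263–295, 215) with its cap to the left. I'll measure these more closely.

```bash
cat > h.py <<'E'
from bench import *
import cv2, numpy as np
from scipy.spatial.transform import Rotation as Ro
def ray(n,u,v):
    c=calibration(n); d=c["R"].T@np.array([(u-c["cx"])/c["fx"],(v-c["cy"])/c["fy"],1]); return -c["R"].T@c["t"],d
def plane(n,u,v,z):
    o,d=ray(n,u,v); return o+d*(z-o[2])/d[2]
def proj(n,X):
    c=calibration(n); p=c["R"]@np.array(X)+c["t"]; return np.array([c["fx"]*p[0]/p[2]+c["cx"],c["fy"]*p[1]/p[2]+c["cy"]])
def crop(n,x0,y0,w,h,s,f):
    im=camera(n); cv2.imwrite(f"pics/{f}.png",cv2.resize(im[y0:y0+h,x0:x0+w],None,fx=s,fy=s,interpolation=cv2.INTER_CUBIC)); return im
E
python3 - <<'E'
from h import *
a=crop("top",225,180,110,100,5,"c1"); b=crop("scene",220,190,130,90,5,"c2")
c1=cv2.imread("pics/c1.png");c2=cv2.imread("pics/c2.png")
c2=cv2.resize(c2,None,fx=.8,fy=.8)
o=np.zeros((860,650,3),np.uint8)
import numpy as np
for n,im in(("top",a),("scene",b)):
    hsv=cv2.cvtColor(im,cv2.COLOR_BGR2HSV)
    m=cv2.inRange(hsv,(12,60,120),(30,255,255))
    x0,y0,w,h=(225,180,110,100) if n=="top" else (220,190,130,90)
    mm=np.zeros_like(m); mm[y0:y0+h,x0:x0+w]=m[y0:y0+h,x0:x0+w]
    cs=max(cv2.findContours(mm,0,2)[0],key=cv2.contourArea)
    r=cv2.approxPolyDP(cv2.convexHull(cs),6,True)[:,0]
    P=np.array([plane(n,*p,0.012)[:2] for p in r]); print(n,r.tolist(),P.round(4).tolist(),P.mean(0))
    m=cv2.inRange(hsv,(40,100,20),(85,255,255)); mm[:]=0; mm[y0:y0+h,x0:x0+w]=m[y0:y0+h,x0:x0+w]
    ys,xs=np.nonzero(mm); print("green",len(xs),xs.mean(),ys.mean(),plane(n,xs.mean(),ys.mean(),.0275))
E
```

```text
top [[244, 189], [325, 202], [312, 271], [232, 257]] [[0.648, 0.1541], [0.5967, -0.1055], [0.3789, -0.055], [0.4305, 0.1975]] [0.51354071 0.04776866]
green 83 265.66265060240966 212.6987951807229 [0.5672062  0.08536126 0.0275    ]
scene [[296, 193], [341, 236], [275, 278], [229, 228]] [[0.5943, -0.0965], [0.377, -0.0523], [0.4239, 0.1944], [0.6502, 0.1548]] [0.51134907 0.05011451]
green 154 252.14285714285714 235.69480519480518 [0.56806236 0.13709254 0.0275    ]
```

View pics/c1.png

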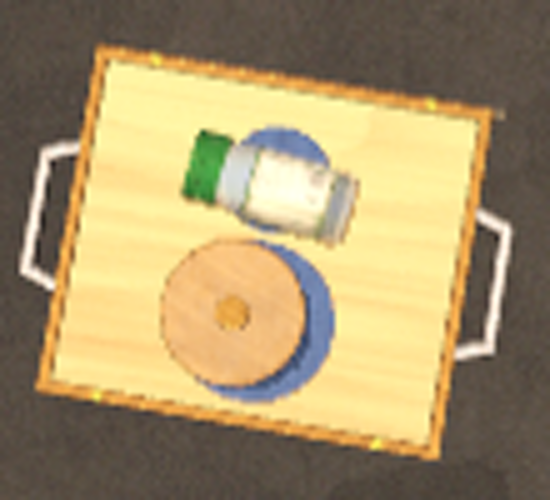

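View pics/c2.png

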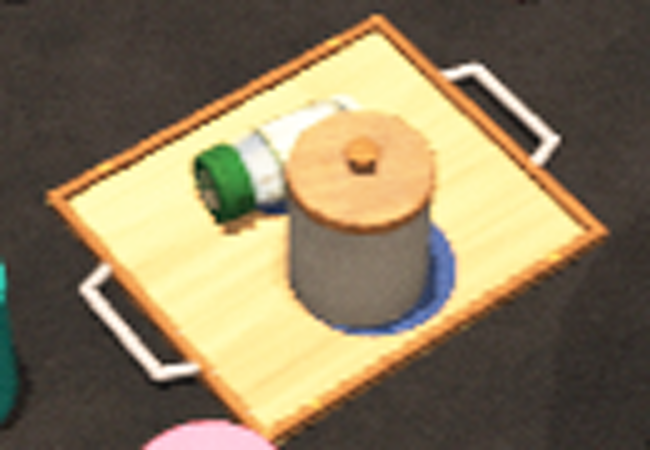

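The crops show the green cap at about top (265.7,212.7) and the knob at top (271.4,242.2) and scene (292.3,220.5). The canister sits off its pad, to the left. Next I'll triangulate these and work out the approach.

```bash
cat >> h.py <<'E'
def tri(a,b):
    A=[];r=[]
    for n,(u,v) in (("top",a),("scene",b)):
        o,d=ray(n,u,v); d=d/np.linalg.norm(d); M=np.eye(3)-np.outer(d,d); A.append(M); r.append(M@o)
    return np.linalg.lstsq(np.vstack(A),np.hstack(r),rcond=None)[0]
def pose():
    o=get_obs(); q=o["eef_rot"]; return np.array(o["eef_pos"]),Ro.from_quat([q[1],q[2],q[3],q[0]])
def rel(p,R,P,Q):  # rotvec and shift(mm) in tool axes
    return (R.inv()*Q).as_rotvec().round(3), (R.inv().apply(np.array(P)-p)*1000).round(1)
E
python3 - <<'E'
from h import *
k=tri((271.3,242.0),(292.3,220.4)); print("knob",k, plane("top",271.3,242,.122),plane("scene",292.3,220.4,.122))
print("cap end", [plane("top",225+u/5-.4,180+v/5-.4,.0275).round(4) for u,v in((203,165),(345,212),(272,190))])
p,R=pose(); print(p,R.as_matrix().round(3))
k[2]=.2; print(rel(p,R,k,R))
a=plane("top",271.3,242,.122); print(proj("scene",a))
E
```

```text
knob [0.47275711 0.0673939  0.11364946] [0.47224035 0.06682222 0.122     ] [0.46874129 0.0731574  0.122     ]
cap end [array([0.5676, 0.0868, 0.0275]), array([ 0.5347, -0.0022,  0.0275]), array([0.5502, 0.0435, 0.0275])]
[ 0.17638737 -0.54692748  0.23071934] [[ 0.952  0.307 -0.   ]
 [ 0.307 -0.952  0.001]
 [ 0.    -0.001 -1.   ]]
(array([0., 0., 0.]), array([ 470.6, -493.7,   31.4]))
[292.82629888 218.49560724]
```

servo_tool --commands "0 0 0 42 -44 0 1; 0 0 0 42 -44 0 1; 0 0 0 42 -44 0 1; 0 0 0 42 -44 0 1; 0 0 0 42 -44 0 1"

```text
time_s: 0.82
eef_pos: [0.3092, -0.2717, 0.2313]
eef_rot: [0.0, 0.988, 0.155, 0.0]
wrist_force: [0.9, -0.3, 0.4]
opening: 0.999
grasp_force: 0.0
```

servo_tool --commands "0 0 0 42 -44 0 1; 0 0 0 42 -44 0 1; 0 0 0 42 -44 6 0.7; 0 0 0 42 -44 6 0.7; 0 0 0 42 -44 6 0.7"

```text
time_s: 1.45
eef_pos: [0.4418, 0.0023, 0.2134]
eef_rot: [0.0, 0.988, 0.155, 0.001]
wrist_force: [0.7, -1.0, -0.1]
opening: 0.699
grasp_force: 0.0
```

servo_tool --commands "0 0 0 24.3 -26.1 0 0.7; 0 0 0 24.3 -26.1 0 0.7; 0 0 0 0 0 40 0.7; 0 0 0 0 0 30 0.7; 0 0 0 0 0 0 0.7"

```text
time_s: 2.08
eef_pos: [0.4692, 0.0653, 0.141]
eef_rot: [-0.001, 0.988, 0.155, -0.003]
wrist_force: [-0.3, -0.2, 0.2]
opening: 0.697
grasp_force: 0.0
```

```bash
python3 - <<'E'
from h import *
crop("top",225,180,110,100,3.6,"c3");crop("scene",220,150,130,130,3,"c4")
a=cv2.imread("pics/c3.png");b=cv2.imread("pics/c4.png");o=np.zeros((400,800,3),np.uint8);o[:360,:396]=a;o[:390,400:790]=b;cv2.imwrite("pics/c34.png",o)
E
```

```text
(no output)
```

View pics/c34.png

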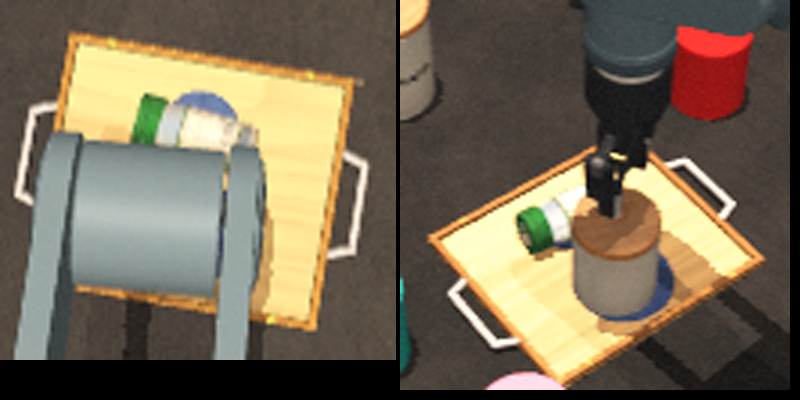

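The crops show the fingers straddling the knob, which is now hidden, at about (605,190) in the combined image. I'll lower and close.

servo_tool --commands "0 0 0 3 -1 14 0.7; 0 0 0 0 0 14 0.7; 0 0 0 0 0 0 0.7; 0 0 0 0 0 0 0; 0 0 0 0 0 0 0"

```text
time_s: 2.8
eef_pos: [0.4743, 0.0668, 0.1157]
eef_rot: [0.0, 0.988, 0.155, 0.0]
wrist_force: [-0.1, -0.7, -0.2]
opening: 0.282
grasp_force: 0.0
```

servo_tool --commands "0 0 0 0 0 0 0; 0 0 0 0 0 0 0; 0 0 0 0 0 0 0"

```text
time_s: 3.18
eef_pos: [0.4744, 0.067, 0.1159]
eef_rot: [-0.0, 0.988, 0.155, 0.001]
wrist_force: [-1.6, 1.6, 5.8]
opening: 0.173
grasp_force: 58.7
```

servo_tool --commands "0 0 0 0 0 -4 0; 0 0 0 0 0 -6 0; 0 0 0 0 0 0 0"

```text
time_s: 3.55
eef_pos: [0.4742, 0.0667, 0.1256]
eef_rot: [0.0, 0.988, 0.155, 0.0]
wrist_force: [-0.4, 0.5, -2.0]
opening: 0.173
grasp_force: 58.6
```

servo_tool --commands "0 0 0 0 0 -10 0; 0 0 0 0 0 -20 0; 0 0 0 0 0 -15 0; 0 0 0 0 0 0 0"

```text
time_s: 4.05
eef_pos: [0.4751, 0.0667, 0.1719]
eef_rot: [0.0, 0.988, 0.155, 0.002]
wrist_force: [-1.2, 0.8, -3.2]
opening: 0.17
grasp_force: 58.7
```

```bash
python3 - <<'E'
from h import *
crop("scene",200,120,180,160,3.5,"c5")
E
```

```text
(no output)
```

View pics/c5.png

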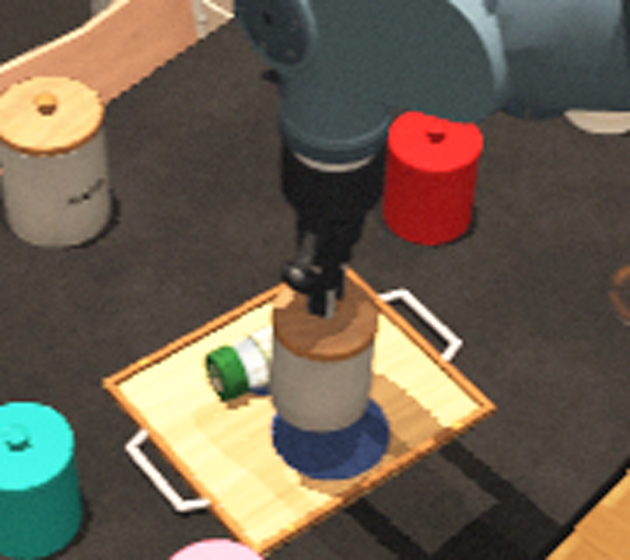

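The canister hangs upright from the gripper over the front pad, with its bottom at about crop (322,425). I'll carry it to the -y side.

servo_tool --commands "0 0 0 -6 14 0 0; 0 0 0 -13 31 0 0; 0 0 0 -18 43 0 0; 0 0 0 -18 43 0 0; 0 0 0 -15.6 36.5 0 0"

```text
time_s: 4.72
eef_pos: [0.457, -0.1165, 0.1695]
eef_rot: [-0.0, 0.988, 0.155, -0.001]
wrist_force: [0.1, 0.1, -3.1]
opening: 0.17
grasp_force: 58.8
```

servo_tool --commands "0 0 0 -10 25 0 0; 0 0 0 -6 14 0 0; 0 0 0 0 0 15 0; 0 0 0 0 0 20 0; 0 0 0 0 0 15 0"

```text
time_s: 5.35
eef_pos: [0.454, -0.1548, 0.1183]
eef_rot: [-0.001, 0.988, 0.156, -0.001]
wrist_force: [1.1, -0.4, -3.1]
opening: 0.174
grasp_force: 58.9
```

servo_tool --commands "0 0 0 0 0 5 0; 0 0 0 0 0 2 0; 0 0 0 0 0 2 0; 0 0 0 0 0 0 0"

```text
time_s: 5.85
eef_pos: [0.4552, -0.1564, 0.1116]
eef_rot: [0.0, 0.988, 0.155, 0.0]
wrist_force: [-0.4, -0.5, -3.1]
opening: 0.171
grasp_force: 58.9
```

servo_tool --commands "0 0 0 0 0 1 0; 0 0 0 0 0 0 0; 0 0 0 0 0 1 0; 0 0 0 0 0 0 0"

```text
time_s: 6.35
eef_pos: [0.4559, -0.1566, 0.111]
eef_rot: [0.001, 0.988, 0.155, 0.001]
wrist_force: [-3.1, 3.5, 11.7]
opening: 0.172
grasp_force: 60.1
```

servo_tool --commands "0 0 0 0 0 -1 0.6; 0 0 0 0 0 0 0.6; 0 0 0 0 0 0 0.6; 0 0 0 0 0 -20 0.7; 0 0 0 0 0 -50 0.7"

```text
time_s: 6.98
eef_pos: [0.453, -0.1553, 0.1785]
eef_rot: [-0.002, 0.988, 0.155, -0.002]
wrist_force: [0.7, 0.3, -0.2]
opening: 0.701
grasp_force: 0.0
```

servo_tool --commands "0 0 0 -30 35 -50 0.7; 0 0 0 -30 35 0 0.7; 0 0 0 0 0 0 0.7"

```text
time_s: 7.35
eef_pos: [0.42, -0.2404, 0.2268]
eef_rot: [0.001, 0.988, 0.153, 0.0]
wrist_force: [0.4, 1.2, -0.1]
opening: 0.705
grasp_force: 0.0
```

```bash
python3 - <<'E'
from h import *
a=crop("top",215,170,150,125,3,"c6");b=crop("scene",220,180,150,120,2.3,"c7")
A=cv2.imread("pics/c6.png");B=cv2.imread("pics/c7.png");o=np.zeros((375,800,3),np.uint8);o[:375,:450]=A;o[:276,450:795]=B;cv2.imwrite("pics/c67.png",o)
for n,im in(("top",a),("scene",b)):
    hsv=cv2.cvtColor(im,cv2.COLOR_BGR2HSV); x0,y0,w,h=(235,190,85,80) if n=="top" else (230,195,110,80)
    for nm,lo,hi in(("blue",(105,80,40),(125,255,255)),("green",(40,100,20),(85,255,255))):
        m=np.zeros(hsv.shape[:2],np.uint8);m[y0:y0+h,x0:x0+w]=cv2.inRange(hsv,lo,hi)[y0:y0+h,x0:x0+w]
        for c in cv2.findContours(m,0,1)[0]:
            if cv2.contourArea(c)<15: continue
            z=.005 if nm=="blue" else .0275
            hh=cv2.convexHull(c)[:,0]; P=np.array([plane(n,u,v,z)[:2] for u,v in hh]); cc,r=cv2.minEnclosingCircle(P.astype(np.float32)*1000)
            A_=np.c_[2*P,np.ones(len(P))]; s=np.linalg.lstsq(A_,(P**2).sum(1),rcond=None)[0]
            mo=cv2.moments(c); print(n,nm,mo["m00"],(mo["m10"]/mo["m00"],mo["m01"]/mo["m00"]),"enc",np.round(cc,1),round(r,1),"fit",(s[:2]*1000).round(1),round(1000*np.sqrt(s[2]+s[:2]@s[:2]),1))
print(get_obs()["eef_pos"])
E
```

```text
top blue 707.0 (275.25530410183876, 243.5148514851485) enc [468.3  58.3] 50.3 fit [469.3  58.5] 49.2
top blue 28.5 (282.48538011695905, 207.92397660818713) enc [579.5  33.3] 23.5 fit [573.3  35.1] 20.1
top green 65.5 (265.6590330788804, 212.68447837150126) enc [567.7  85.8] 21.0 fit [566.  82.] 19.3
scene blue 647.5 (293.8581724581724, 243.18275418275417) enc [469.5  60.2] 50.2 fit [469.1  59.9] 49.5
scene blue 17.0 (279.1764705882353, 230.13725490196077) enc [539.  51.] 21.6 fit [552.2  45.7] 25.2
scene green 86.5 (265.10789980732176, 225.80154142581887) enc [566.6  84.6] 28.0 fit [568.   87.1] 24.4
[ 0.42035846 -0.23775525  0.22572141]
```

View pics/c67.png

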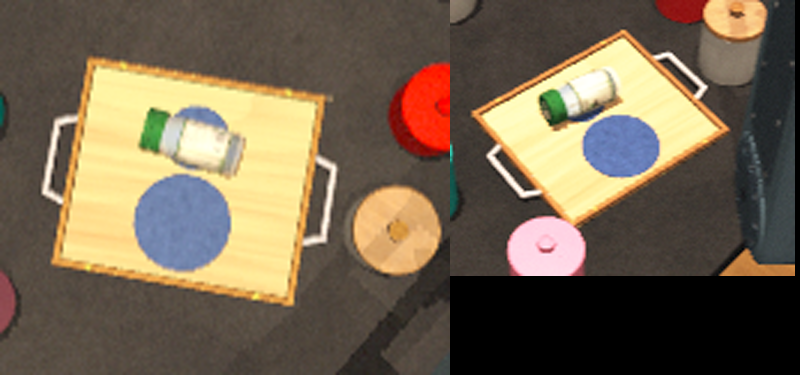

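The canister stands upright to the right of the tray, knob at about (398,230) in the combined crop. Front pad centre is (0.469,0.059), so the rear pad is at about (0.559,0.040). The jar axis runs (0.35,0.94), centred at about (0.551,0.0435). Next is the tilted grasp.

```bash
cat >> h.py <<'E'
def tool(j,lean): # heading j (xy), tool z leaning toward -j by lean from down
    j=np.array([*j,0])/np.hypot(*j); z=-np.sin(lean)*j-np.cos(lean)*np.array([0,0,1]); y=np.cross([0,0,1],j)*-1
    return Ro.from_matrix(np.c_[np.cross(y,z),y,z])
E
python3 - <<'E'
from h import *
p,R=pose(); j=np.array([.351,.936]); Q=tool(j,np.radians(35)); t=Q.as_matrix()[:,2]
G=np.array([.5538,.051,.0275]); T=G+.017*t; pre=T-.09*t
print(Q.as_matrix().round(3)); print(pre,T,get_obs()["q"])
rv,s=rel(p,R,pre,Q); print(rv,np.linalg.norm(rv),s)
# equal rows N: constant twist (shift in rotating frame)
N=8; w=rv/N
A=np.zeros((3,3))
for k in range(N): A+=Ro.from_rotvec(rv/N*(k+1)).as_matrix()
B=np.zeros((3,3))
for k in range(N): B+=Ro.from_rotvec(rv/N*k).as_matrix()
print("shift per row if rotate-first",np.linalg.solve(A,s),"shift-first",np.linalg.solve(B,s),w)
E
```

```text
[[ 0.288  0.936 -0.201]
 [ 0.767 -0.351 -0.537]
 [-0.574  0.    -0.819]]
[0.56850192 0.09020511 0.0872981 ] [0.55037627 0.04187004 0.01357442] [-7.61430866e-01 -2.30678331e-02  1.83702596e+00  4.21862157e-04
  1.32874258e+00  4.98995266e-01]
[-0.276 -0.569 -0.872] 1.077181971627821 [ 241.2 -266.9  138.7]
shift per row if rotate-first [ 47.7600352  -16.54305408   0.78860729] shift-first [ 45.48366897 -21.53654019   4.76747274] [-0.0345   -0.071125 -0.109   ]
```

servo_tool --commands "0 0 0 40 -44 0 0.7; 0 0 0 40 -44 0 0.7; 0 0 0 40 -44 0 0.7; 0 0 0 40 -44 0 0.7; 0 0 0 40 -44 10 0.7"

```text
time_s: 8.07
eef_pos: [0.5442, 0.0363, 0.2163]
eef_rot: [0.0, 0.988, 0.156, 0.0]
wrist_force: [1.2, 0.2, -0.4]
opening: 0.699
grasp_force: 0.0
```

servo_tool --commands "-0.0394 -0.0813 -0.1246 40 -44 10 0.7; -0.0394 -0.0813 -0.1246 0 0 0 0.7; -0.0394 -0.0813 -0.1246 0 0 0 0.7; -0.0394 -0.0813 -0.1246 0 0 0 0.7; -0.0394 -0.0813 -0.1246 0 0 0 0.7"

```text
time_s: 8.7
eef_pos: [0.5676, 0.0886, 0.2053]
eef_rot: [0.126, 0.867, 0.447, -0.183]
wrist_force: [-0.2, -0.6, -0.7]
opening: 0.7
grasp_force: 0.0
```

servo_tool --commands "-0.0394 -0.0813 -0.1246 0 0 0 0.7; -0.0394 -0.0813 -0.1246 0 0 0 0.7; 0 0 0 0 0 0 0.7"

```text
time_s: 9.07
eef_pos: [0.5668, 0.0894, 0.2041]
eef_rot: [0.171, 0.782, 0.545, -0.248]
wrist_force: [-0.3, 0.3, 0.2]
opening: 0.698
grasp_force: 0.0
```

```bash
python3 - <<'E'
from h import *
p,R=pose(); Q=tool((.351,.936),np.radians(35)); t=Q.as_matrix()[:,2]
G=np.array([.5538,.051,.0275]); T=G+.017*t
print(p,get_obs()["q"].round(2),rel(p,R,T-.06*t,Q),rel(p,R,T,Q))
E
```

```text
[0.56679367 0.0894063  0.20412625] [ 0.22  0.49  1.38 -0.5   1.63  0.64] (array([0.   , 0.002, 0.005]), array([ 68.4,   1.6, 124.8])) (array([0.   , 0.002, 0.005]), array([ 68.5,   1.6, 184.8]))
```

servo_tool --commands "0 0 0.005 17 0.4 31 0.7; 0 0 0 17 0.4 31 0.7; 0 0 0 17 0.4 31 0.7; 0 0 0 17.4 0.4 31.8 0.7; 0 0 0 0 0 0 0.7"

```text
time_s: 9.7
eef_pos: [0.5619, 0.0712, 0.0621]
eef_rot: [0.171, 0.785, 0.541, -0.249]
wrist_force: [0.1, -0.8, -0.2]
opening: 0.696
grasp_force: 0.0
```

```bash
python3 - <<'E'
from h import *
crop("scene",230,170,110,80,5,"c8"); print(get_obs()["eef_pos"])
E
```

```text
[0.56352167 0.07149186 0.06427458]
```

View pics/c8.png

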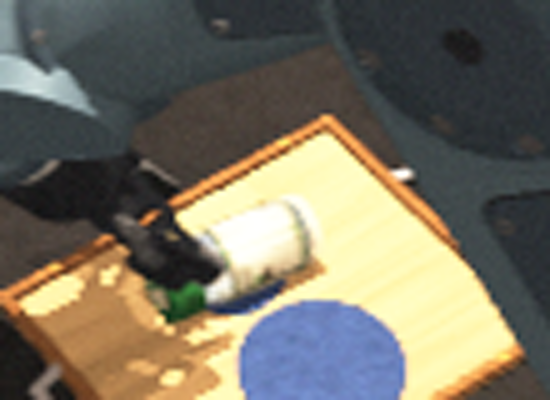

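The fingers straddle the jar on its cap side, near crop (180,260). I'll advance along the tool axis and grip.

servo_tool --commands "0 0 0 0 0 20 0.7; 0 0 0 0 0 20 0.7; 0 0 0 0 0 12 0.7; 0 0 0 0 0 7 0.7; 0 0 0 0 0 0 0.7"

```text
time_s: 10.38
eef_pos: [0.5523, 0.0396, 0.0161]
eef_rot: [0.172, 0.785, 0.541, -0.247]
wrist_force: [0.1, 0.8, 0.3]
opening: 0.698
grasp_force: 0.0
```

servo_tool --commands "0 0 0 0 0 0 0.45; 0 0 0 0 0 0 0.3; 0 0 0 0 0 0 0.2; 0 0 0 0 0 0 0.2"

```text
time_s: 10.88
eef_pos: [0.5533, 0.0403, 0.0171]
eef_rot: [0.173, 0.785, 0.542, -0.246]
wrist_force: [0.4, 2.6, 3.2]
opening: 0.505
grasp_force: 60.8
```

servo_tool --commands "0 0 0 -5.7 0 -8.2 0.2; 0 0 0 -11.5 0 -16.4 0.2; 0 0 0 -17.2 0 -24.6 0.2; 0 0 0 -17.2 0 -24.6 0.2; 0 0 0 -5.7 0 -8.2 0.2"

```text
time_s: 11.5
eef_pos: [0.5537, 0.0403, 0.1195]
eef_rot: [0.173, 0.785, 0.541, -0.245]
wrist_force: [0.2, 0.2, -2.1]
opening: 0.508
grasp_force: 60.4
```

servo_tool --commands "0 0.13 0 0 0 0 0.2; 0 0.13 0 0 0 0 0.2; 0 0.13 0 0 0 0 0.2; 0 0.13 0 0 0 0 0.2; 0 0.13 0 0 0 0 0.2"

```text
time_s: 12.12
eef_pos: [0.5521, 0.0402, 0.1167]
eef_rot: [-0.01, 0.823, 0.568, 0.018]
wrist_force: [-0.6, -0.6, -1.2]
opening: 0.503
grasp_force: 60.5
```

servo_tool --commands "0 0.13 0 0 0 0 0.2; 0 0.13 0 0 0 0 0.2; 0 0.13 0 0 0 0 0.2; 0 0.13 0 0 0 0 0.2; 0 0.13 0 0 0 0 0.2"

```text
time_s: 12.75
eef_pos: [0.5522, 0.0399, 0.1168]
eef_rot: [-0.191, 0.774, 0.535, 0.28]
wrist_force: [-0.2, -0.5, -1.7]
opening: 0.508
grasp_force: 60.5
```

servo_tool --commands "0 0.13 0 0 0 0 0.2; 0 0.14 0 0 0 0 0.2; 0 0 0 0 0 0 0.2"

```text
time_s: 13.12
eef_pos: [0.5511, 0.0395, 0.1145]
eef_rot: [-0.262, 0.731, 0.503, 0.379]
wrist_force: [0.7, -0.3, -0.9]
opening: 0.507
grasp_force: 60.5
```

```bash
python3 - <<'E'
from h import *
a=crop("top",225,150,150,120,3,"c9");b=crop("scene",210,110,160,170,2.2,"c10")
A=cv2.imread("pics/c9.png");B=cv2.imread("pics/c10.png");o=np.zeros((375,805,3),np.uint8)[:,:800];o[:360,:450]=A;o[:374,450:800]=B[:374,:350];cv2.imwrite("pics/c910.png",o)
p,R=pose(); print(p,R.as_matrix().round(3),get_obs()["q"].round(2))
E
```

```text
[0.55216107 0.04003989 0.11617114] [[ 0.203  0.935  0.29 ]
 [ 0.54  -0.354  0.763]
 [ 0.817  0.002 -0.577]] [-0.65  0.41  1.92  0.93  1.34 -0.78]
```

View pics/c910.png

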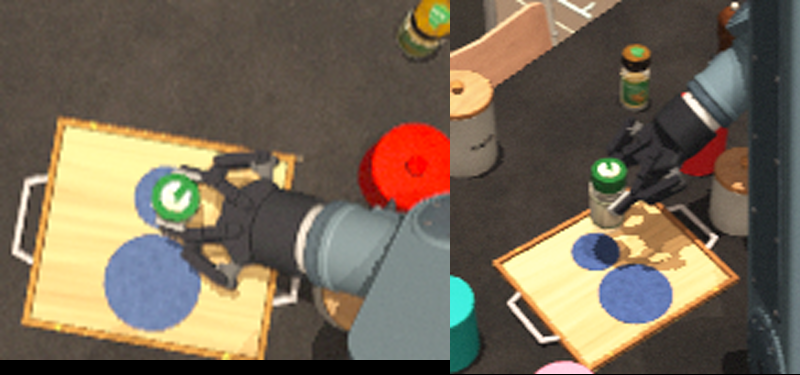

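The jar hangs upright, cap up at about (176,200) in the left view, over the rear pad. The arm is close to the parked canister, so I'll yaw it round the vertical to bring the arm in from the front.

servo_tool --commands "-0.119 0 0.084 0 0 0 0.2; -0.119 0 0.084 0 0 0 0.2; -0.119 0 0.084 0 0 0 0.2; -0.119 0 0.084 0 0 0 0.2; -0.119 0 0.084 0 0 0 0.2"

```text
time_s: 13.85
eef_pos: [0.5525, 0.0405, 0.1178]
eef_rot: [-0.108, 0.862, 0.21, 0.449]
wrist_force: [1.1, 0.2, -1.1]
opening: 0.505
grasp_force: 60.8
```

servo_tool --commands "-0.119 0 0.084 0 0 0 0.2; 0 0 0 0 0 0 0.2"

```text
time_s: 14.1
eef_pos: [0.5514, 0.0432, 0.1173]
eef_rot: [-0.077, 0.874, 0.151, 0.455]
wrist_force: [0.1, -0.2, -0.9]
opening: 0.508
grasp_force: 60.8
```

```bash
python3 - <<'E'
from h import *
p,R=pose(); print(p,get_obs()["q"].round(2)); print(R.as_matrix().round(3))
# jar centre in tool frame
R0=Ro.from_quat([.785,.541,-.247,.173]); d=R0.inv().apply(np.array([.551,.0435,.0275])-[.5533,.0403,.0171]); print("jar in tool",d); d[1]=0
c=p+R.apply(d); print("jar centre now",c)
for n,x0,y0,w,h in(("top",225,150,130,120),("scene",200,110,160,160)):
    im=camera(n); hsv=cv2.cvtColor(im,cv2.COLOR_BGR2HSV); m=np.zeros(hsv.shape[:2],np.uint8); m[y0:y0+h,x0:x0+w]=cv2.inRange(hsv,(40,100,20),(85,255,255))[y0:y0+h,x0:x0+w]
    cc=max(cv2.findContours(m,0,1)[0],key=cv2.contourArea); h_=cv2.convexHull(cc)[:,0]; mid=(h_.min(0)+h_.max(0))/2; print(n,mid,h_.min(0),h_.max(0), plane(n,*mid,c[2]+.046), "pred cap px",proj(n,c+[0,0,.046]))
print(rel(p,R,p+np.array([.559,.0405,.062])-c,R)[1])
E
```

```text
[0.55139851 0.04321194 0.11733441] [-0.53  0.05  2.4   1.63  0.68 -0.68]
[[ 0.54   0.334  0.773]
 [ 0.193 -0.943  0.273]
 [ 0.819  0.002 -0.573]]
jar in tool [-0.00420857 -0.00324011 -0.00977137]
jar centre now [0.54157639 0.03973584 0.11948714]
top [279.5 217.5] [272 210] [287 225] [0.53956104 0.04004369 0.16548714] pred cap px [279.58609636 216.78423472]
scene [281. 191.] [273 183] [289 199] [0.54124277 0.04061842 0.16548714] pred cap px [281.11837007 190.77739707]
[-37.6   5.   46.6]
```

servo_tool --commands "0 0 0 -8 1.3 11 0.2; 0 0 0 -12 2 16 0.2; 0 0 0 -12 1.6 13 0.2; 0 0 0 -5.3 0.5 7 0.2; 0 0 0 0 0 0 0.2"

```text
time_s: 14.82
eef_pos: [0.5707, 0.0403, 0.0587]
eef_rot: [-0.077, 0.875, 0.148, 0.455]
wrist_force: [0.7, 0.3, -1.3]
opening: 0.508
grasp_force: 60.8
```

servo_tool --commands "0 0 0 -0.8 0 0.6 0.2; 0 0 0 -0.8 0 0.6 0.2; 0 0 0 0 0 0 0.2"

```text
time_s: 15.2
eef_pos: [0.5705, 0.0407, 0.0575]
eef_rot: [-0.077, 0.874, 0.148, 0.456]
wrist_force: [-0.6, 0.5, -0.9]
opening: 0.504
grasp_force: 60.8
```

servo_tool --commands "0 0 0 -0.2 -3.3 -0.3 0.2; 0 0 0 -0.8 0 0.6 0.2; 0 0 0 0 0 0 0.2; 0 0 0 -0.8 0 0.6 0.2; 0 0 0 0 0 0 0.2"

```text
time_s: 15.82
eef_pos: [0.569, 0.0437, 0.0549]
eef_rot: [-0.077, 0.875, 0.148, 0.455]
wrist_force: [0.4, 0.1, -0.7]
opening: 0.504
grasp_force: 60.8
```

servo_tool --commands "0 0 0 -0.8 0 0.6 0.2; 0 0 0 0 0 0 0.2"

```text
time_s: 16.08
eef_pos: [0.569, 0.0437, 0.054]
eef_rot: [-0.077, 0.875, 0.148, 0.455]
wrist_force: [0.2, -0.2, -1.2]
opening: 0.508
grasp_force: 60.8
```

servo_tool --commands "0 0 0 -0.8 0 0.6 0.2; 0 0 0 0 0 0 0.2"

```text
time_s: 16.32
eef_pos: [0.5696, 0.0438, 0.0538]
eef_rot: [-0.077, 0.874, 0.148, 0.456]
wrist_force: [-3.3, -0.4, 7.4]
opening: 0.504
grasp_force: 61.1
```

servo_tool --commands "0 0 0 0 0 0 0.56; 0 0 0 0 0 0 0.65; 0 0 0 0 0 0 0.75; 0 0 0 0 0 -10 0.75; 0 0 0 0 0 -25 0.75"

```text
time_s: 16.95
eef_pos: [0.5413, 0.0346, 0.073]
eef_rot: [-0.077, 0.875, 0.148, 0.455]
wrist_force: [0.7, -0.1, 0.7]
opening: 0.747
grasp_force: 0.0
```

servo_tool --commands "0 0 0 0 0 -40 0.75; 0 0 0 0 0 -50 0.75; 0 0 0 0 0 -50 0.75; 0 0 0 0 0 -30 0.75; 0 0 0 0 0 0 0.75"

```text
time_s: 17.58
eef_pos: [0.443, -0.0301, 0.1769]
eef_rot: [-0.082, 0.877, 0.153, 0.448]
wrist_force: [0.8, 0.3, -0.5]
opening: 0.745
grasp_force: 0.0
```

```bash
python3 - <<'E'
from h import *
crop("top",225,170,150,110,3,"c11");b=crop("scene",220,160,150,120,2.3,"c12")
A=cv2.imread("pics/c11.png");B=cv2.imread("pics/c12.png");o=np.zeros((340,800,3),np.uint8);o[:330,:450]=A;o[:276,450:795]=B;cv2.imwrite("pics/c1112.png",o)
hsv=cv2.cvtColor(b,cv2.COLOR_BGR2HSV); m=np.zeros(hsv.shape[:2],np.uint8); m[150:280,200:360]=cv2.inRange(hsv,(40,100,20),(85,255,255))[150:280,200:360]
cc=max(cv2.findContours(m,0,1)[0],key=cv2.contourArea)[:,0]; mid=(cc.min(0)+cc.max(0))/2; print(mid,plane("scene",*mid,.104))
p,R=pose(); print(p,get_obs()["q"].round(2)); Q=Ro.from_matrix(np.c_[[.952,.307,0],[.307,-.952,0],[0,0,-1.]]); print(R.as_matrix().round(3))
P=np.array([.4552,-.1565,.20]); print(rel(p,R,P,Q))
E
```

```text
[211.5 265. ] [0.53541266 0.32255686 0.104     ]
[ 0.4428102  -0.02775003  0.1751476 ] [-1.06 -0.44  2.58  1.08  1.14 -0.39]
[[ 0.553  0.344  0.759]
 [ 0.193 -0.939  0.285]
 [ 0.811 -0.011 -0.586]]
(array([-0.029, -0.945,  0.032]), array([  2.1, 124.9, -41.9]))
```

View pics/c1112.png

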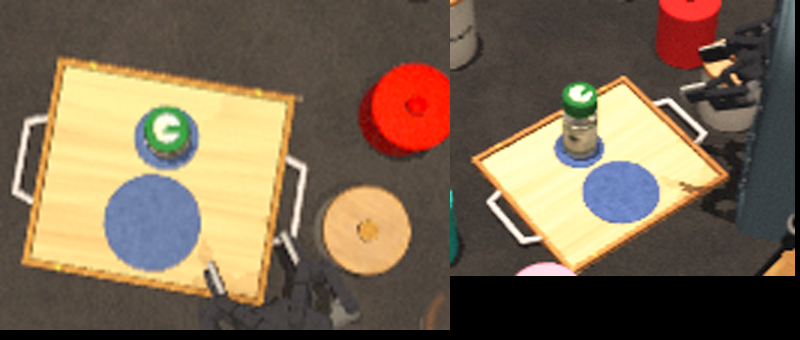

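The jar stands upright in the middle of the rear pad, cap at (165,128) in the left view, and the canister is upright on the right. I'll turn the tool back to vertical while rising.

servo_tool --commands "0 -0.15 0 14 0 -8 0.75; 0 -0.16 0 12 0 -8 0.75; 0 -0.16 0 10 0 -10 0.75; 0 -0.16 0 5 0 -5 0.75; 0 -0.16 0 0 0 0 0.75"

```text
time_s: 18.3
eef_pos: [0.4507, -0.0231, 0.223]
eef_rot: [-0.022, 0.981, 0.177, 0.079]
wrist_force: [-0.2, 0.4, 0.1]
opening: 0.747
grasp_force: 0.0
```

servo_tool --commands "0 -0.155 0 0 0 0 0.75; 0 0 0 0 0 0 0.75"

```text
time_s: 18.55
eef_pos: [0.4508, -0.0222, 0.2209]
eef_rot: [-0.011, 0.984, 0.18, 0.004]
wrist_force: [-0.1, -0.2, -0.2]
opening: 0.749
grasp_force: 0.0
```

```bash
cat > n.py <<'E'
from h import *
p,R=pose(); print(p,get_obs()["q"].round(2)); Q=Ro.from_matrix(np.c_[[.952,.307,0],[.307,-.952,0],[0,0,-1.]]).as_quat(); Q=Ro.from_quat(Q)
im=camera("top"); cv2.imwrite("pics/n.png",im)
for P in ([.4552,-.1565,.2],[.4552,-.1565,.111]): print(rel(p,R,P,Q))
E
python3 n.py
```

```text
[ 0.45077959 -0.02223297  0.22094026] [-0.33 -0.1   1.92  0.02  1.33  0.87]
(array([-0.02 , -0.011,  0.05 ]), array([-43.6, 127.5,  18. ]))
(array([-0.02 , -0.011,  0.05 ]), array([-44.6, 129.3, 106.9]))
```

servo_tool --commands "-0.02 -0.011 0.05 -11 32 5 0.75; 0 0 0 -14 39 5 0.7; 0 0 0 -14 39 5 0.7; 0 0 0 -5.6 17.5 3 0.7; 0 0 0 0 0 0 0.7"

```text
time_s: 19.23
eef_pos: [0.447, -0.1601, 0.2049]
eef_rot: [0.001, 0.989, 0.151, 0.002]
wrist_force: [0.6, -0.2, -0.3]
opening: 0.698
grasp_force: 0.0
```

```bash
python3 n.py
```

```text
[ 0.44697264 -0.16007293  0.20488106] [-0.6  -0.03  1.88  0.    1.28  0.67]
(array([ 0.003, -0.004, -0.009]), array([ 8.9, -1. ,  4.9]))
(array([ 0.003, -0.004, -0.009]), array([ 8.5, -1.2, 93.9]))
```

servo_tool --commands "0.003 -0.004 -0.009 8.6 -1 30 0.7; 0 0 0 0 0 40 0.7; 0 0 0 0 0 18 0.7; 0 0 0 0 0 8 0.7; 0 0 0 0 0 0 0.7"

```text
time_s: 19.9
eef_pos: [0.4559, -0.1557, 0.1097]
eef_rot: [0.001, 0.988, 0.157, -0.0]
wrist_force: [0.4, -0.9, -0.0]
opening: 0.698
grasp_force: 0.0
```

servo_tool --commands "0 0 0 0 0 0 0; 0 0 0 0 0 0 0; 0 0 0 0 0 0 0; 0 0 0 0 0 0 0; 0 0 0 0 0 0 0"

```text
time_s: 20.52
eef_pos: [0.4564, -0.1567, 0.1107]
eef_rot: [0.001, 0.988, 0.156, 0.001]
wrist_force: [-0.9, 2.0, 5.7]
opening: 0.175
grasp_force: 58.5
```

servo_tool --commands "0 0 0 0 0 -4 0; 0 0 0 0 0 -12 0; 0 0 0 0 0 -22 0; 0 0 0 0 0 -22 0; 0 0 0 0 0 0 0"

```text
time_s: 21.15
eef_pos: [0.4571, -0.1573, 0.1718]
eef_rot: [0.002, 0.988, 0.156, 0.002]
wrist_force: [0.2, -0.5, -3.1]
opening: 0.173
grasp_force: 58.7
```

```bash
python3 - <<'E'
from h import *
p,R=pose(); print(p); M=R.as_matrix()
# grasp: knob sits where fingers are; canister centre xy = TCP xy
for P in ([.469,.059,p[2]],): print((R.inv().apply(np.array(P)-p)*1000).round(1))
E
```

```text
[ 0.45712172 -0.15731456  0.17177565]
[  78.1 -202.1   -0.8]
```

servo_tool --commands "0 0 0 5 -13 0 0; 0 0 0 11 -29 0 0; 0 0 0 16 -42 0 0; 0 0 0 16 -42 0 0; 0 0 0 14 -36 0 0"

```text
time_s: 21.78
eef_pos: [0.4633, 0.0194, 0.168]
eef_rot: [0.0, 0.988, 0.157, -0.001]
wrist_force: [0.7, -0.1, -3.6]
opening: 0.174
grasp_force: 58.8
```

servo_tool --commands "0 0 0 10 -26 0 0; 0 0 0 5.5 -13.5 0 0; 0 0 0 0 0 15 0; 0 0 0 0 0 20 0; 0 0 0 0 0 13 0"

```text
time_s: 22.4
eef_pos: [0.4661, 0.0583, 0.1192]
eef_rot: [0.001, 0.988, 0.156, -0.001]
wrist_force: [0.5, 0.3, -3.1]
opening: 0.169
grasp_force: 58.8
```

servo_tool --commands "0 0 0 0 0 4 0; 0 0 0 0 0 0 0"

```text
time_s: 22.65
eef_pos: [0.4674, 0.0586, 0.1173]
eef_rot: [0.001, 0.988, 0.156, -0.0]
wrist_force: [-0.3, 0.2, -3.2]
opening: 0.177
grasp_force: 58.9
```

servo_tool --commands "0 0 0 1 0 1 0; 0 0 0 0 0 0 0; 0 0 0 0 0 0.8 0; 0 0 0 0 0 0 0"

```text
time_s: 23.15
eef_pos: [0.4685, 0.0595, 0.1159]
eef_rot: [0.001, 0.988, 0.157, 0.0]
wrist_force: [-0.3, 1.0, 0.5]
opening: 0.177
grasp_force: 59.1
```

servo_tool --commands "0 0 0 0 0 0.8 0; 0 0 0 0 0 0 0"

```text
time_s: 23.4
eef_pos: [0.4691, 0.0596, 0.1158]
eef_rot: [0.001, 0.988, 0.157, 0.001]
wrist_force: [-0.8, 1.1, 6.5]
opening: 0.17
grasp_force: 59.7
```

Contact. I'll release, rise, and move clear to the -y side.

servo_tool --commands "0 0 0 0 0 -0.5 0.6; 0 0 0 0 0 0 0.6; 0 0 0 0 0 0 0.7; 0 0 0 0 0 -20 0.7; 0 0 0 0 0 -50 0.7"

```text
time_s: 24.02
eef_pos: [0.4661, 0.0596, 0.1836]
eef_rot: [-0.0, 0.988, 0.156, -0.003]
wrist_force: [0.8, -0.6, 0.0]
opening: 0.7
grasp_force: 0.0
```

servo_tool --commands "0 0 0 -20 45 -30 0.7; 0 0 0 -20 45 0 0.7; 0 0 0 -20 45 0 0.7; 0 0 0 -20 45 0 0.7; 0 0 0 -20 45 0 0.7"

```text
time_s: 24.65
eef_pos: [0.4423, -0.187, 0.2157]
eef_rot: [0.001, 0.988, 0.156, 0.0]
wrist_force: [0.8, 0.2, 0.1]
opening: 0.699
grasp_force: 0.0
```

servo_tool --commands "0 0 0 -20 45 0 0.7; 0 0 0 0 0 0 0.7"

```text
time_s: 24.9
eef_pos: [0.437, -0.2374, 0.2156]
eef_rot: [0.001, 0.988, 0.154, -0.0]
wrist_force: [-2.0, -0.1, 0.5]
opening: 0.702
grasp_force: 0.0
```

```bash
python3 - <<'E'
from h import *
crop("top",225,170,150,110,3,"c13");crop("scene",220,160,150,120,2.3,"c14")
A=cv2.imread("pics/c13.png");B=cv2.imread("pics/c14.png");o=np.zeros((340,800,3),np.uint8);o[:330,:450]=A;o[:276,450:795]=B;cv2.imwrite("pics/c1314.png",o)
E
```

```text
(no output)
```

View pics/c1314.png

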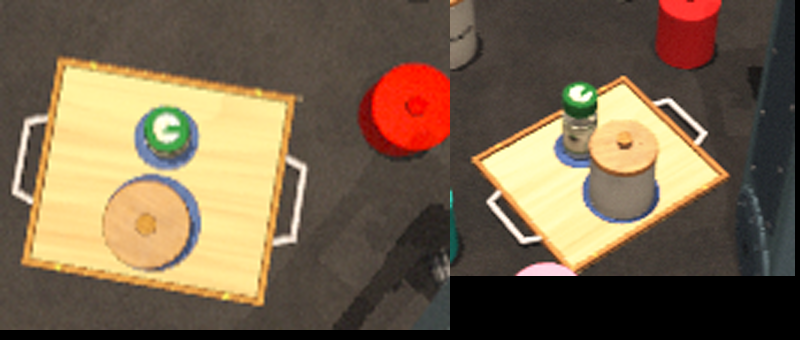

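The canister stands upright and centred on the large pad (lid at (623,148) on the right), and the jar stands upright on the small pad. The arm is clear of everything, so I'm handing in.

```bash
python3 -c "
from bench import *
print(hand_in())"
```

```text
the job is handed in; nothing more can be done
None
```

The green-capped jar stands upright on the rear pad and the canister is back upright on the front pad; I handed the job in at about 25 s, with the arm clear and the bystanders untouched.

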